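Wind the extraction timer and hold the suction port half open

TASK

Start the dust extraction: wind the key on the white timer clockwise, a part turn at a time, until it comes up against its stop. Then slide the sprung shutter of the suction port back by its handle and hold it half open; it springs shut if let go, so finish with the gripper still holding it there. Leave the other things on the bench where they lie.

Things in the scene. Friction and masses are not known exactly. Their poses are not given: they have to be found in the camera images.
- timer: Wind-up run timer, fixed to the bench: white plastic box 110 x 110 mm, 50 mm high, with a round metal dial plate (92 mm across, 3 mm thick) on top and a winding key standing in its middle; a thin pipe leaves its +x side. Origin: centre of the underside; z up. The key turns about the vertical through the origin.
- key (a point): Middle of the key's wing, on the turning axis, 84 mm above the bench. The wing is an upright flat steel bar 46 mm long (along this point's x), 10 mm thick (along its y), 36 mm high, from 63 to 99 mm above the bench, on a 16 mm post; pinch it across the thickness from above. This frame turns with the key.
- winder (a joint): Turn of the key in rad, growing clockwise seen from above: 0 run down (wing along the timer's x axis), 3.4 fully wound, against the stop. It starts between 0 and 0.7. Needs 0.08 to 0.14 N m, rising as the spring winds; a clutch keeps the key where it is let go.
- port: Suction port, fixed to the bench: grey box 110 (x) x 180 (y) x 50 mm high, with a round 60 mm hole in its top at y = -40 mm, two 10 mm high rails along y, 82 mm apart inside, and a pipe on its +x side. Origin: centre of the underside; z up. Marks on the -x rail show the handle's place: shut (y = -12 mm), half open (20, the longer mark), fully open (52).
- handle (a point): Grip point of the shutter's handle, 80 mm above the bench, at x = 0, y = -12 mm of the port when shut; axes as the port's. The handle is an upright black bar 44 (x) x 10 (y) x 40 mm high, 55 to 95 mm above the bench, on a flat steel shutter plate 78 x 76 x 4 mm whose top is 55 mm above the bench. Pinch it across its thickness from above, or push it.
- shutter (a joint): Travel of the shutter in m along the port's +y: 0 shut over the hole, 0.064 fully open, 0.032 half. A spring pulls it shut with 4 N when shut, 9 N at half, 13 N fully open.
- tape: Bystander: loose tape measure, 66 x 36 x 56 mm, standing on the bench. Origin: centre of the underside.
- driver: Bystander: loose cordless driver standing on its battery, 105 x 72 mm foot, 190 mm high, the chuck pointing to its -x, reaching 115 mm from the origin. Origin: centre of the foot's underside.
- offcut: Bystander: loose flat offcut of light wood with sandpaper on it, 70 x 90 x 24 mm. Origin: centre of the underside.
- screwdriver: Bystander: loose screwdriver, lying along its own x on the bench. Origin: underside, near its middle.
There are look-alikes about, which are no part of the job. There is more than one size of the timer; the one meant has the size given above.

How it is judged (in metres and radians):
On the way, in this order (a step that is already met when the one before it is completed fails the run):
1. the key is wound up to its stop (value of joint winder above 3.1 rad), for 0.2 s.
2. the shutter is held about half open by the gripper (value of joint shutter between 0.026 and 0.038 m and contact force between the fingers and port above 3 N), for 0.5 s.
At the end, for the whole second after the job is handed in: The key is wound to within 0.3 rad of its stop, and the shutter stands still at half travel (32 mm, give or take 6 mm), held by the gripper's fingers (at least 3 N between them and it) and by nothing else (all of step 2 and value of joint winder above 3.1 rad and velocity of joint shutter between -0.01 and 0.01 m/s and contact force between each of tape, driver, offcut, screwdriver and port below 0.5 N); the arm keeps its last pose, push and grip.
It fails at once if a bystander (tape) is moved more than 30 mm (distance of tape from where it was at the start of the episode above 0.03 m).
It fails at once if a bystander (driver) is moved more than 30 mm (distance of driver from where it was at the start of the episode above 0.03 m).
It fails at once if a bystander (offcut) is moved more than 30 mm (distance of offcut from where it was at the start of the episode above 0.03 m).
It fails at once if a bystander (screwdriver) is moved more than 30 mm (distance of screwdriver from where it was at the start of the episode above 0.03 m).
It also fails if it takes over 72 s, if anything falls off the work surface, if the arm or the gripper's body presses on something with over 40 N, if the wrist force passes 120 N, or if a joint passes its speed limit or range.

ROBOT

A 6-joint arm with a two-finger parallel gripper is mounted at the origin on the work surface. World frame = base frame: x ahead of the robot, y to its left, z up, the work surface at z = 0. Lengths are in m, angles in degrees, forces in N, time in s.
With the tool pointing down it reaches from about 0.275 to 1 m from the base axis. Payload 8.4 kg.
Tool frame: the origin (TCP) lies midway between the tips of the shut fingers; the grasp point (between the pads) lies 19 mm behind it; z points along the fingers, y is the line along which they close (so a half turn about z gives the same grasp; the last joint's range is limited). The gripper opens to 85 mm and grips with 20 to 120 N. Pads are 22 mm wide; open, the fingers measure 114 mm over their backs; the gripper's body (76 mm by 85 mm) begins 54 mm behind the grasp point. The pads swing forward as they close: fully open they stand 13 mm farther back than shut.
Start: joints at [69.42, 20.225, 93.587, -0, 66.188, -0.138], TCP at [0.218, 0.586, 0.231] pointing down, gripper open.
Joint ranges: [-150.9, 150.9], [-52.94, 120.26], [3.33, 152.33], [-74.26, 254.26], [0, 154.13], [-172.89, 172.89]. Speed limits (degrees/s): [127.2, 127.2, 159.86, 180, 180, 180].

INTERFACE

Orientations are given as [roll, pitch, yaw] about the fixed x, y, z axes, in that order (R = Rz(yaw) Ry(pitch) Rx(roll)).
In Python, from rig import telemetry, eyes, workorder gives the robot as it stands.
- The arm moves only by the tool carry_out, never from a script. Its argument "rows" is a list of rows, each an object with "jaw": the opening, from -1 (shut) to 1 (fully open); "linear": the shift along the tool's x, y, z each as a share of 0.025 m, from -1 to 1, a list of three; "twist": the turn, a rotation vector about the tool's x, y, z each as a share of 0.12 rad, from -1 to 1, a list of three. A call has 1 to 10 rows; each row shifts and turns the commanded pose from where the row before left it, along the tool's axes as they then stand; what a row does not reach is not made up. A row lasts 1/12 s, in which the tool goes at most 41.7 mm and 7.16 degrees, less where a joint would pass 70% of its speed; a pose out of reach is approached as far as the arm can. A call with a number of a shift or a turn outside -1 to 1 is refused whole. A call with a gripper value outside its range is refused whole. The fingers move at their own pace and stop on an object; "squeeze" is the grip in N (left out, the last holds). Time passes only in rows, so rows that do not move let the fingers close. It gives the time, the measured TCP pose, the force, the opening and the grip force at its end, in the units of the state.
- telemetry.observe(): the state, without advancing time (a new reading comes with each control period).
- eyes.camera(name): name is "side" or "top" or "wrist"; returns a dict with "color" (480x640x3 uint8, red, green, blue), "vertical_fov" (degrees; the focal length in pixels is half the picture's height over the tangent of half this angle, whatever the lens; pixels are square), "cx", "cy" (the principal point, pixels), "rvec" (rotation vector, rad) and "tvec" (3), from world to camera coordinates, as OpenCV has them; the wrist camera has in their place "T_tool_cam" (4x4, takes a point from camera to tool coordinates, whose origin is the TCP and whose axes are the flange's). Camera axes: x right, y down, z forward; pixel columns grow to the right and rows downward; lengths in m; the calibration is good to about 2 mm. The wrist camera is an equidistant fisheye: a pixel r from the principal point sees the ray r / f radians off the axis. A picture is of the moment at which its call begins: read the wrist's pose just before it. There is no depth.
- workorder.finish_job(): hands the job in; it is judged then, once.
The state is a dict: "clock": time; "qpos": joint angles; "joint_vel": joint speeds; "tau": joint torques, N m; "position": TCP position; "tool_rot": TCP orientation; "ft_force": force on the tool from outside, world axes, zero at the start; "wrist_torque": the same for the moment, N m; "finger_gap": finger opening in m; "finger_force": force on a finger pad.
Only numpy, scipy, OpenCV 4.12 (cv2) and the standard library are available. Lean on these libraries where they do the work, as an engineer would, in place of code of your own. Each camera call takes 0.05 s, during which the arm holds its last target. There are 200 camera calls.

## Working session

There is one attempt and no reset: what is moved stays moved. The work goes in short steps, Python scripts to look and compute and a tool call to move; the robot and the scene stay as the last step left them, time stands still between calls to the robot, and variables do not carry over. Pictures are saved under pics/ and viewed, at most 10 in all, crops included, and the job is handed in when it is done.

Besides the shell and the picture viewer there is one more tool, called after ">>>" by a JSON object that holds its "api" and its "payload". carry_out: Moves the arm, as the interface text tells. Shift numbers are shares of 0.025 m and turn numbers shares of 0.12 rad, none past 1 either way. Its arguments: {"type":"object","properties":{"rows":{"type":"array"},"squeeze":{"type":"number"}},"required":["rows"]}

```bash
mkdir -p pics; ls; cat > h.py <<'E'
import numpy as np, cv2
from rig import telemetry, eyes
def shot(n,f):
    c=eyes.camera(n); cv2.imwrite('pics/'+f,c['color'][:,:,::-1]); np.save('pics/'+f+'.npy',c,allow_pickle=True); return c
def load(f): return np.load('pics/'+f+'.npy',allow_pickle=True).item()
def cast(c,u,v,z):
    f=240/np.tan(np.radians(c['vertical_fov'])/2)
    R=cv2.Rodrigues(np.array(c['rvec'],float))[0]; t=np.array(c['tvec'],float).ravel()
    o=-R.T@t; d=R.T@np.array([(u-c['cx'])/f,(v-c['cy'])/f,1.]); return o+d*(z-o[2])/d[2]
def proj(c,p):
    f=240/np.tan(np.radians(c['vertical_fov'])/2)
    R=cv2.Rodrigues(np.array(c['rvec'],float))[0]; q=R@np.array(p,float)+np.array(c['tvec'],float).ravel()
    return q[0]/q[2]*f+c['cx'],q[1]/q[2]*f+c['cy']
E
python3 - <<'E'
from h import *
for n in('top','side'):
    c=shot(n,n+'0.png'); print(n,{k:c[k] for k in c if k!='color'})
print(telemetry.observe())
E
```

```text
pics
top {'vertical_fov': 43.058301925997334, 'cx': 312.8198928994502, 'cy': 245.29438321131562, 'rvec': array([ 2.10800813, -2.13707483,  0.20869253]), 'tvec': array([0.02161884, 0.54578772, 1.46169986])}
side {'vertical_fov': 55.66530317877202, 'cx': 322.57764159571155, 'cy': 237.13357647441936, 'rvec': array([ 0.21880193, -2.87589946,  1.08284069]), 'tvec': array([0.49884472, 0.09901593, 0.88294232])}
{'clock': 0.1, 'qpos': array([ 6.94198899e+01,  2.02590502e+01,  9.36252001e+01, -4.74897950e-04,
        6.61874607e+01, -1.38517042e-01]), 'joint_vel': array([-0.05579104, -0.13533659, -0.16128828, -0.0094532 ,  0.09836158,
       -0.01087231]), 'tau': array([ 3.42214280e-04, -6.06362915e+01, -3.42820394e+01,  1.21983485e-04,
        3.96276257e-03, -2.82705486e-05]), 'position': array([0.2181446 , 0.58523642, 0.23062808]), 'tool_rot': array([-1.79928288e+02,  2.60861992e-04,  1.59558599e+02]), 'ft_force': array([ 0.43353127, -0.47881896,  0.92256319]), 'wrist_torque': array([0.02397327, 0.03138036, 0.00718999]), 'finger_force': 0.0, 'finger_gap': 0.08529154676707593}
```

View pics/top0.png

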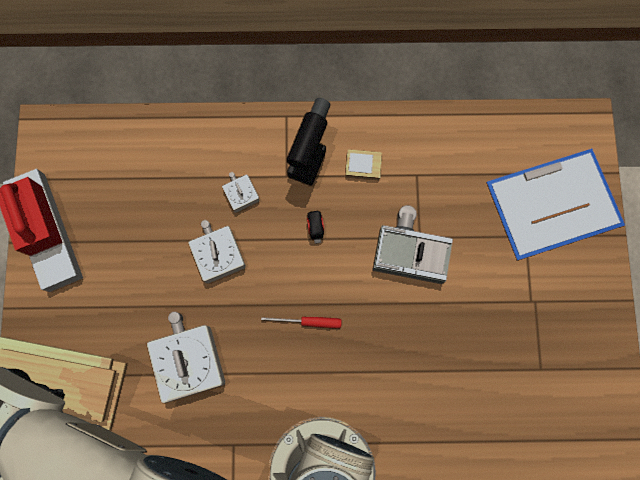

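View pics/side0.png

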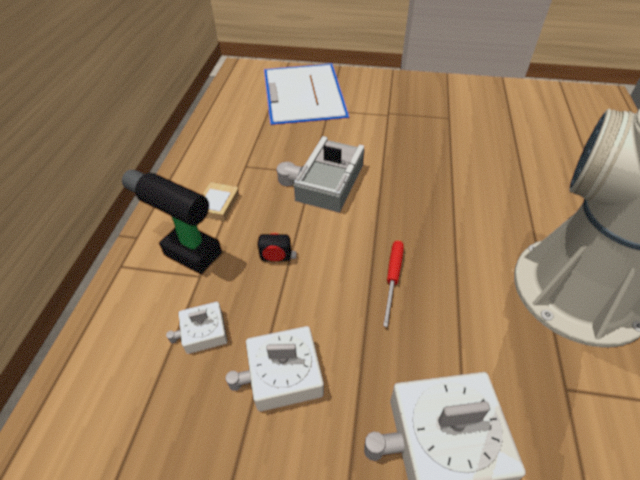

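```bash
python3 - <<'E'
from h import *
c=load('top0.png'); im=c['color']; hsv=cv2.cvtColor(im,cv2.COLOR_RGB2HSV)
m=((hsv[...,1]<45)&(hsv[...,2]>100)).astype(np.uint8)*255
m=cv2.morphologyEx(m,cv2.MORPH_CLOSE,np.ones((9,9),np.uint8))
m=cv2.morphologyEx(m,cv2.MORPH_OPEN,np.ones((19,19),np.uint8))
for k in cv2.findContours(m,cv2.RETR_EXTERNAL,cv2.CHAIN_APPROX_NONE)[0]:
    if not 300<cv2.contourArea(k)<8000: continue
    q=k[:,0]; 
    if q[:,1].max()>410: continue
    p=np.array([cast(c,u,v,.05)[:2] for u,v in q],np.float32)
    print(q.mean(0).round(), cv2.minAreaRect(p))
def crop(c,u,v,w,h,s): return cv2.resize(c['color'][v:v+h,u:u+w,::-1],None,fx=s,fy=s,interpolation=cv2.INTER_CUBIC)
s=load('side0.png')
a=crop(c,180,215,80,75,5); b=crop(c,370,200,80,75,5)
d=crop(s,220,310,120,110,3); e=crop(s,265,120,120,110,3)
o=np.zeros((720,800,3),np.uint8); o[:375,:400]=a;o[:375,400:]=b;o[380:710,:360]=d;o[380:710,400:760]=e
cv2.imwrite('pics/crop.png',cv2.resize(o,(660,594)))
E
```

```text
[184. 362.] ((0.2685025632381439, 0.32922035455703735), (0.16175292432308197, 0.1503610908985138), 15.867142677307129)
[ 52. 266.] ((0.5032720565795898, 0.6589013934135437), (0.08260340243577957, 0.08652486652135849), 3.5465869903564453)
[216. 251.] ((0.5346869230270386, 0.255337655544281), (0.11480356752872467, 0.10978551208972931), 0.54233318567276)
[413. 252.] ((0.5304744839668274, -0.23609507083892822), (0.17930106818675995, 0.11629433184862137), 78.66271209716797)
[240. 189.] ((0.6947041749954224, 0.19700051844120026), (0.06940343976020813, 0.05603911727666855), 0.3091523349285126)
[400.  62.] ((1.0369341373443604, -0.2239115685224533), (0.06945329904556274, 0.10603470355272293), 89.2804946899414)
```

View pics/crop.png

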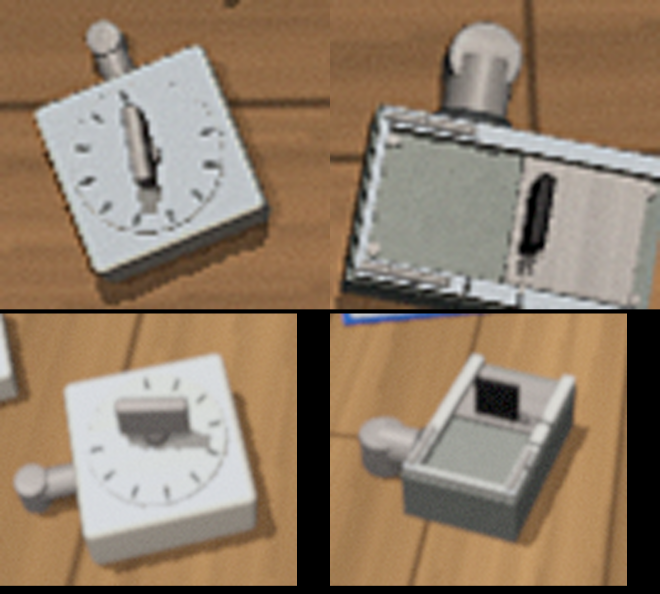

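```bash
python3 - <<'E'
from h import *
c=load('top0.png'); s=load('side0.png')
f=4.125
T=lambda x,y:(180+x/f-.5,215+y/f-.5)
P=lambda x,y:(370+(x-330)/f-.5,200+y/f-.5)
S1=lambda x,y:(220+x/2.475-.5,310+(y-313.5)/2.475-.5)
S2=lambda x,y:(265+(x-330)/2.475-.5,120+(y-313.5)/2.475-.5)
def pr(n,c,pts,z):
    q=np.array([cast(c,*p,z)[:2] for p in pts]); print(n,q.round(4).tolist(),'mean',q.mean(0).round(4))
    d=np.diff(np.vstack([q,q[:1]]),axis=0); print('  len',np.linalg.norm(d,axis=1).round(4),'ang',np.degrees(np.arctan2(d[:,1],d[:,0])).round(1))
pr('timer top',c,[T(37,113),T(197,45),T(267,207),T(99,270)],.05)
pr('timer side',s,[S1(66,386),S1(214,356),S1(256,500),S1(92,540)],.05)
pr('keytop',c,[T(128,107),T(147,180)],.099)
pr('keyside',s,[S1(116,401),S1(188,399)],.099)
pr('handletop',c,[P(548,178),P(535,250)],.095)
pr('handleside',s,[S2(476,375),S2(519,386)],.095)
# port mask hull: rails top z~.06
hsv=cv2.cvtColor(c['color'],cv2.COLOR_RGB2HSV)
pr('port side rail',s,[S2(472,357),S2(405,467),S2(514,492),S2(575,378)],.06)
E
```

```text
timer top [[0.5593, 0.3241], [0.6002, 0.228], [0.4999, 0.1847], [0.4631, 0.2847]] mean [0.5306 0.2554]
  len [0.1045 0.1093 0.1066 0.104 ] ang [ -67.  -156.7  110.2   22.3]
timer side [[0.5981, 0.2293], [0.5033, 0.1916], [0.459, 0.2887], [0.5546, 0.329]] mean [0.5288 0.2596]
  len [0.102  0.1067 0.1037 0.1088] ang [-158.3  114.5   22.9  -66.4]
keytop [[0.5522, 0.2611], [0.5087, 0.2493]] mean [0.5305 0.2552]
  len [0.0451 0.0451] ang [-164.8   15.2]
keyside [[0.5511, 0.2597], [0.5072, 0.2517]] mean [0.5291 0.2557]
  len [0.0447 0.0447] ang [-169.6   10.4]
handletop [[0.5407, -0.2509], [0.498, -0.2412]] mean [ 0.5194 -0.246 ]
  len [0.0438 0.0438] ang [167.3 -12.7]
handleside [[0.5413, -0.2518], [0.5002, -0.2414]] mean [ 0.5207 -0.2466]
  len [0.0424 0.0424] ang [165.9 -14.1]
port side rail [[0.5568, -0.3252], [0.5909, -0.1567], [0.4905, -0.1387], [0.4533, -0.3066]] mean [ 0.5229 -0.2318]
  len [0.1719 0.1019 0.1719 0.1052] ang [  78.6  169.8 -102.5  -10.2]
```

Timers in the top view: small (240,193) about 70 mm, medium (216,254) about 110 mm, large (185,364) about 150 mm. The medium one matches the stated size and the crop confirms it, at (0.530, 0.2555) with wing yaw about 13°. The port's handle, shut, is at (0.520, -0.246) with port yaw about -12°.

>>> {"api": "carry_out", "payload": {"rows": [{"jaw": 1,"linear": [-0.9,-0.44,0],"twist": [0,0,0]},{"jaw": 1,"linear": [-0.9,-0.44,0],"twist": [0,0,0]},{"jaw": 1,"linear": [-0.9,-0.44,0],"twist": [0,0,0]},{"jaw": 1,"linear": [-0.9,-0.44,0],"twist": [0,0,0]},{"jaw": 1,"linear": [-0.9,-0.44,0],"twist": [0,0,0]},{"jaw": 1,"linear": [-0.9,-0.44,0],"twist": [0,0,0]},{"jaw": 1,"linear": [-0.9,-0.44,0],"twist": [0,0,0]},{"jaw": 1,"linear": [-0.9,-0.44,0],"twist": [0,0,0]},{"jaw": 1,"linear": [-0.9,-0.44,0],"twist": [0,0,0]},{"jaw": 1,"linear": [-0.9,-0.44,0],"twist": [0,0,0]}]}}

```text
clock: 0.93
position: [0.3912, 0.4028, 0.231]
tool_rot: [-180.0, -0.0, 159.6]
ft_force: [-0.2, 0.2, -0.5]
finger_gap: 0.0854
finger_force: 0.0
```

>>> {"api": "carry_out", "payload": {"rows": [{"jaw": 1,"linear": [-0.9,-0.44,0],"twist": [0,0,0]},{"jaw": 1,"linear": [-0.9,-0.44,0],"twist": [0,0,0]},{"jaw": 1,"linear": [-0.9,-0.44,0],"twist": [0,0,0]},{"jaw": 1,"linear": [-0.9,-0.44,0],"twist": [0,0,0]},{"jaw": 1,"linear": [-0.9,-0.44,0],"twist": [0,0,0]},{"jaw": 1,"linear": [0,0,0],"twist": [0,0,-0.97]},{"jaw": 1,"linear": [0,0,0],"twist": [0,0,-0.97]},{"jaw": 1,"linear": [0,0,0],"twist": [0,0,-0.97]},{"jaw": 1,"linear": [0,0,0],"twist": [0,0,-0.97]},{"jaw": 1,"linear": [0,0,0],"twist": [0,0,-0.97]}]}}

```text
clock: 1.77
position: [0.4768, 0.3128, 0.2309]
tool_rot: [-180.0, -0.0, -166.8]
ft_force: [-0.3, -0.1, 0.5]
finger_gap: 0.0856
finger_force: 0.0
```

```bash
cat >> h.py <<'E'
from scipy.spatial.transform import Rotation as Ro
def togo(x,y,z,yaw):
    s=telemetry.observe(); r=Ro.from_euler('xyz',s['tool_rot'],degrees=True)
    g=Ro.from_euler('xyz',[180,0,yaw],degrees=True)
    print('clock',s['clock'],'pos',s['position'].round(4),s['tool_rot'].round(2),'gap',s['finger_gap'].round(4),'F',s['ft_force'].round(1),'j6',s['qpos'][5].round(1))
    print('units lin',(r.inv().apply(np.array([x,y,z])-s['position'])/.025).round(2),'twist',((r.inv()*g).as_rotvec()/.12).round(2))
E
python3 - <<'E'
from h import *
togo(.530,.2555,.068,193)
c=shot('wrist','w0.png'); print(c['vertical_fov'],c['cx'],c['cy'],c['T_tool_cam'])
E
```

```text
Traceback (most recent call last):
  File "h.py", line 18, in togo
    print('clock',s['clock'],'pos',s['position'].round(4),s['tool_rot'].round(2),'gap',s['finger_gap'].round(4),'F',s['ft_force'].round(1),'j6',s['qpos'][5].round(1))
                                                                                       ^^^^^^^^^^^^^^^^^^^^^
AttributeError: 'float' object has no attribute 'round'
```

```bash
sed -i "s/s\['finger_gap'\].round(4)/round(s['finger_gap'],4)/" h.py
python3 - <<'E'
from h import *
togo(.530,.2555,.14,193)
E
```

```text
clock 1.7667 pos [0.4768 0.3128 0.2309] [-1.7998e+02 -4.0000e-02 -1.6679e+02] gap 0.0856 F [-0.3 -0.1  0.5] j6 -70.1
units lin [-1.55 -2.72  3.64] twist [-0.   -0.01  0.03]
```

>>> {"api": "carry_out", "payload": {"rows": [{"jaw": 1,"linear": [-0.5,-0.9,0.4],"twist": [0,0,0]},{"jaw": 1,"linear": [-0.5,-0.9,0.4],"twist": [0,0,0]},{"jaw": 1,"linear": [-0.5,-0.9,0.4],"twist": [0,0,0]},{"jaw": 1,"linear": [0,0,0],"twist": [0,0,0]},{"jaw": 1,"linear": [0,0,0],"twist": [0,0,0]}]}}

```text
clock: 2.18
position: [0.5285, 0.2547, 0.2004]
tool_rot: [-180.0, -0.1, -167.2]
ft_force: [-0.4, 0.1, -0.8]
finger_gap: 0.0851
finger_force: 0.0
```

```bash
python3 - <<'E'
from h import *
togo(.530,.2555,.068,193)
c=shot('wrist','w0.png'); print(c['vertical_fov'],c['cx'],c['cy'],c['T_tool_cam'])
E
```

```text
clock 2.1833 pos [0.5285 0.2547 0.2004] [-1.7998e+02 -1.1000e-01 -1.6722e+02] gap 0.0851 F [-0.4  0.1 -0.8] j6 -77.2
units lin [-0.08  0.02  5.29] twist [-0.   -0.02 -0.03]
65.70646984690485 326.8785123656531 243.46788437435475 [[ 1.22786194e-03 -9.52411980e-01 -3.04811274e-01  7.82794866e-02]
 [ 9.99999246e-01  1.17519714e-03  3.56250528e-04 -4.19531147e-04]
 [ 1.89160659e-05 -3.04811482e-01  9.52412705e-01 -1.42121222e-01]
 [ 0.00000000e+00  0.00000000e+00  0.00000000e+00  1.00000000e+00]]
```

View pics/w0.png

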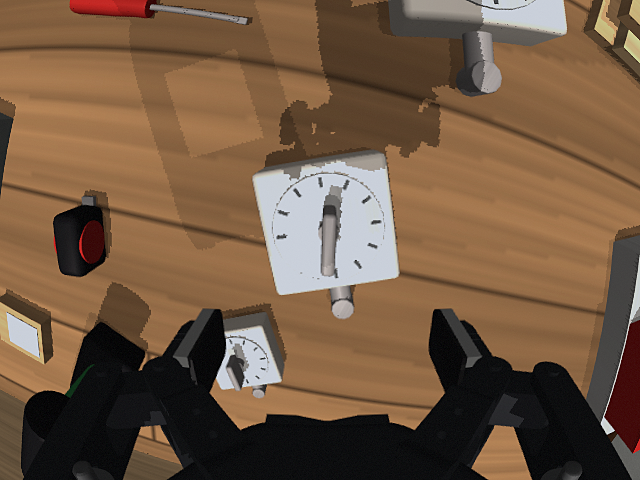

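The wrist view shows the key wing running from (330,207) to (328,272), centred between the fingers and parallel to the pads. Next I descend and grip it.

>>> {"api": "carry_out", "payload": {"rows": [{"jaw": 1,"linear": [-0.08,0,0.9],"twist": [0,0,0]},{"jaw": 1,"linear": [0,0,0.9],"twist": [0,0,0]},{"jaw": 1,"linear": [0,0,0.9],"twist": [0,0,0]},{"jaw": 1,"linear": [0,0,0.9],"twist": [0,0,0]},{"jaw": 1,"linear": [0,0,0.9],"twist": [0,0,0]},{"jaw": 1,"linear": [0,0,0.75],"twist": [0,0,0]},{"jaw": 1,"linear": [0,0,0],"twist": [0,0,0]}]}}

```text
clock: 2.82
position: [0.5278, 0.2562, 0.0671]
tool_rot: [-179.9, -0.3, -167.0]
ft_force: [-1.6, -1.1, 0.1]
finger_gap: 0.0853
finger_force: 0.0
```

>>> {"api": "carry_out", "payload": {"rows": [{"jaw": -1,"linear": [0,0,0],"twist": [0,0,0]},{"jaw": -1,"linear": [0,0,0],"twist": [0,0,0]},{"jaw": -1,"linear": [0,0,0],"twist": [0,0,0]},{"jaw": -1,"linear": [0,0,0],"twist": [0,0,0]},{"jaw": -1,"linear": [0,0,0],"twist": [0,0,0]},{"jaw": -1,"linear": [0,0,0],"twist": [0,0,0]},{"jaw": -1,"linear": [0,0,0],"twist": [0,0,0]},{"jaw": -1,"linear": [0,0,0],"twist": [0,0,0]},{"jaw": -1,"linear": [0,0,0],"twist": [0,0,0]},{"jaw": -1,"linear": [0,0,0],"twist": [0,0,0]}], "squeeze": 50}}

```text
clock: 3.65
position: [0.5309, 0.2562, 0.0708]
tool_rot: [180.0, 0.1, -167.1]
ft_force: [-0.8, -1.2, 5.0]
finger_gap: 0.0089
finger_force: 50.4
```

>>> {"api": "carry_out", "payload": {"rows": [{"jaw": -1,"linear": [0,0,0],"twist": [0,0,0.6]},{"jaw": -1,"linear": [0,0,0],"twist": [0,0,0.6]},{"jaw": -1,"linear": [0,0,0],"twist": [0,0,0.6]},{"jaw": -1,"linear": [0,0,0],"twist": [0,0,0.6]},{"jaw": -1,"linear": [0,0,0],"twist": [0,0,0.6]},{"jaw": -1,"linear": [0,0,0],"twist": [0,0,0.6]},{"jaw": -1,"linear": [0,0,0],"twist": [0,0,0.6]},{"jaw": -1,"linear": [0,0,0],"twist": [0,0,0.6]},{"jaw": -1,"linear": [0,0,0],"twist": [0,0,0.6]},{"jaw": -1,"linear": [0,0,0],"twist": [0,0,0]}]}}

```text
clock: 4.48
position: [0.5309, 0.2559, 0.0708]
tool_rot: [180.0, 0.0, 155.5]
ft_force: [-0.9, -2.5, 6.0]
finger_gap: 0.0089
finger_force: 50.5
```

```bash
python3 - <<'E'
from h import *
togo(.530,.2555,.068,8); print(telemetry.observe()['wrist_torque'])
E
```

```text
clock 4.4833 pos [0.5309 0.2559 0.0708] [1.7999e+02 4.0000e-02 1.5552e+02] gap 0.0089 F [-0.9 -2.5  6. ] j6 -39.9
units lin [ 0.02 -0.03  0.11] twist [1.000e-02 0.000e+00 2.146e+01]
[-0.41839297  0.0214634  -0.09018634]
```

>>> {"api": "carry_out", "payload": {"rows": [{"jaw": -1,"linear": [0,0,0],"twist": [0,0,0.8]},{"jaw": -1,"linear": [0,0,0],"twist": [0,0,0.8]},{"jaw": -1,"linear": [0,0,0],"twist": [0,0,0.8]},{"jaw": -1,"linear": [0,0,0],"twist": [0,0,0.8]},{"jaw": -1,"linear": [0,0,0],"twist": [0,0,0.8]},{"jaw": -1,"linear": [0,0,0],"twist": [0,0,0.8]},{"jaw": -1,"linear": [0,0,0],"twist": [0,0,0.8]},{"jaw": -1,"linear": [0,0,0],"twist": [0,0,0.8]},{"jaw": -1,"linear": [0,0,0],"twist": [0,0,0.8]},{"jaw": -1,"linear": [0,0,0],"twist": [0,0,0.8]}]}}

```text
clock: 5.32
position: [0.5306, 0.2557, 0.0708]
tool_rot: [180.0, 0.0, 100.5]
ft_force: [-2.7, -4.1, 8.3]
finger_gap: 0.0091
finger_force: 50.6
```

>>> {"api": "carry_out", "payload": {"rows": [{"jaw": -1,"linear": [0,0,0],"twist": [0,0,0.8]},{"jaw": -1,"linear": [0,0,0],"twist": [0,0,0.8]},{"jaw": -1,"linear": [0,0,0],"twist": [0,0,0.8]},{"jaw": -1,"linear": [0,0,0],"twist": [0,0,0.8]},{"jaw": -1,"linear": [0,0,0],"twist": [0,0,0.8]},{"jaw": -1,"linear": [0,0,0],"twist": [0,0,0.8]},{"jaw": -1,"linear": [0,0,0],"twist": [0,0,0.8]},{"jaw": -1,"linear": [0,0,0],"twist": [0,0,0.8]},{"jaw": -1,"linear": [0,0,0],"twist": [0,0,0.8]},{"jaw": -1,"linear": [0,0,0],"twist": [0,0,0]}]}}

```text
clock: 6.15
position: [0.5303, 0.2558, 0.0708]
tool_rot: [180.0, 0.0, 50.9]
ft_force: [-1.9, -2.5, 8.2]
finger_gap: 0.0093
finger_force: 50.9
```

```bash
python3 - <<'E'
from h import *
togo(.530,.2555,.068,8); print(telemetry.observe()['wrist_torque'])
E
```

```text
clock 6.15 pos [0.5303 0.2558 0.0708] [1.800e+02 4.000e-02 5.092e+01] gap 0.0093 F [-1.9 -2.5  8.2] j6 64.7
units lin [-0.02 -0.    0.11] twist [0.   0.01 6.24]
[-0.52170348  0.43086948 -0.09579316]
```

>>> {"api": "carry_out", "payload": {"rows": [{"jaw": -1,"linear": [0,0,0],"twist": [0,0,0.7]},{"jaw": -1,"linear": [0,0,0],"twist": [0,0,0.7]},{"jaw": -1,"linear": [0,0,0],"twist": [0,0,0.7]},{"jaw": -1,"linear": [0,0,0],"twist": [0,0,0.7]},{"jaw": -1,"linear": [0,0,0],"twist": [0,0,0.7]},{"jaw": -1,"linear": [0,0,0],"twist": [0,0,0.7]},{"jaw": -1,"linear": [0,0,0],"twist": [0,0,0.7]},{"jaw": -1,"linear": [0,0,0],"twist": [0,0,0.5]},{"jaw": -1,"linear": [0,0,0],"twist": [0,0,0]},{"jaw": -1,"linear": [0,0,0],"twist": [0,0,0]}]}}

```text
clock: 6.98
position: [0.5302, 0.256, 0.0708]
tool_rot: [180.0, 0.0, 14.1]
ft_force: [-2.8, -2.0, 8.3]
finger_gap: 0.0091
finger_force: 50.9
```

```bash
python3 - <<'E'
from h import *
togo(.530,.2555,.068,8); print(telemetry.observe()['wrist_torque'])
E
```

```text
clock 6.9833 pos [0.5302 0.256  0.0708] [1.7999e+02 3.0000e-02 1.4110e+01] gap 0.0091 F [-2.8 -2.   8.3] j6 101.5
units lin [-0.01  0.02  0.11] twist [0.   0.   0.89]
[-0.31198631  0.55851904 -0.07114774]
```

>>> {"api": "carry_out", "payload": {"rows": [{"jaw": -1,"linear": [0,0,0],"twist": [0,0,0.3]},{"jaw": -1,"linear": [0,0,0],"twist": [0,0,0.3]},{"jaw": -1,"linear": [0,0,0],"twist": [0,0,0.3]},{"jaw": -1,"linear": [0,0,0],"twist": [0,0,0.2]},{"jaw": -1,"linear": [0,0,0],"twist": [0,0,0]},{"jaw": -1,"linear": [0,0,0],"twist": [0,0,0]},{"jaw": -1,"linear": [0,0,0],"twist": [0,0,0]}]}}

```text
clock: 7.57
position: [0.5302, 0.256, 0.0708]
tool_rot: [180.0, 0.0, 6.6]
ft_force: [-4.7, -0.2, 8.7]
finger_gap: 0.0094
finger_force: 51.0
```

```bash
python3 - <<'E'
from h import *
togo(.530,.2555,.068,8); print(telemetry.observe()['wrist_torque'])
shot('side','side1.png')
E
```

```text
clock 7.5667 pos [0.5302 0.256  0.0708] [1.7998e+02 3.0000e-02 6.6200e+00] gap 0.0094 F [-4.7 -0.2  8.7] j6 109.0
units lin [-0.01  0.02  0.11] twist [ 0.   0.  -0.2]
[-0.21773741  0.6465171   0.42411042]
```

Wrist torque jumped by about 0.5 N m at 186° of turn, so the key is against its stop. Now I release and lift.

>>> {"api": "carry_out", "payload": {"rows": [{"jaw": 1,"linear": [0,0,0],"twist": [0,0,0]},{"jaw": 1,"linear": [0,0,0],"twist": [0,0,0]},{"jaw": 1,"linear": [0,0,0],"twist": [0,0,0]},{"jaw": 1,"linear": [0,0,0],"twist": [0,0,0]},{"jaw": 1,"linear": [0,0,0],"twist": [0,0,0]},{"jaw": 1,"linear": [0,0,-0.5],"twist": [0,0,0]},{"jaw": 1,"linear": [0,0,-0.9],"twist": [0,0,0]},{"jaw": 1,"linear": [0,0,-0.9],"twist": [0,0,0]},{"jaw": 1,"linear": [0,0,-0.9],"twist": [0,0,0]},{"jaw": 1,"linear": [0,0,-0.9],"twist": [0,0,0]}]}}

```text
clock: 8.45
position: [0.5305, 0.2561, 0.1745]
tool_rot: [-180.0, -0.0, 6.6]
ft_force: [0.1, 0.0, -0.5]
finger_gap: 0.0852
finger_force: 0.0
```

>>> {"api": "carry_out", "payload": {"rows": [{"jaw": 1,"linear": [0,0,-0.9],"twist": [0,0,0]},{"jaw": 1,"linear": [0,0,-0.9],"twist": [0,0,0]},{"jaw": 1,"linear": [0,0,-0.9],"twist": [0,0,0]},{"jaw": 1,"linear": [0,0,0],"twist": [0,0,0]}]}}

```text
clock: 8.78
position: [0.5326, 0.2572, 0.2458]
tool_rot: [-179.9, -0.4, 6.6]
ft_force: [1.0, -0.8, 1.0]
finger_gap: 0.0857
finger_force: 0.0
```

```bash
python3 - <<'E'
from h import *
togo(.52,-.246,.23,-12)
shot('wrist','w1.png')
E
```

```text
clock 8.7833 pos [0.5326 0.2572 0.2458] [-179.86   -0.41    6.58] gap 0.0857 F [ 1.  -0.8  1. ] j6 109.1
units lin [-2.81 19.94  0.56] twist [-0.03 -0.06  2.7 ]
```

View pics/w1.png

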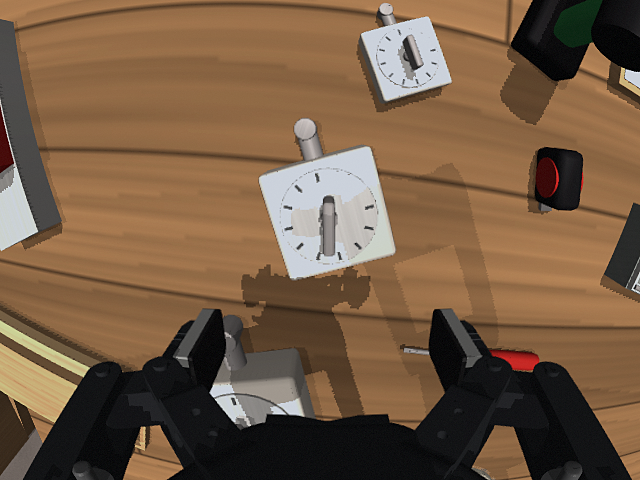

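The key wing, (329,197) to (329,255), is still aligned with the tool at yaw 6.6°, so it turned with the gripper and stayed wound. On to the port.

>>> {"api": "carry_out", "payload": {"rows": [{"jaw": 1,"linear": [-0.13,0.95,0],"twist": [0,0,0]},{"jaw": 1,"linear": [-0.13,0.95,0],"twist": [0,0,0]},{"jaw": 1,"linear": [-0.13,0.95,0],"twist": [0,0,0]},{"jaw": 1,"linear": [-0.13,0.95,0],"twist": [0,0,0]},{"jaw": 1,"linear": [-0.13,0.95,0],"twist": [0,0,0]},{"jaw": 1,"linear": [-0.13,0.95,0],"twist": [0,0,0]},{"jaw": 1,"linear": [-0.13,0.95,0],"twist": [0,0,0]},{"jaw": 1,"linear": [-0.13,0.95,0],"twist": [0,0,0]},{"jaw": 1,"linear": [-0.13,0.95,0],"twist": [0,0,0]},{"jaw": 1,"linear": [-0.13,0.95,0],"twist": [0,0,0]}]}}

```text
clock: 9.67
position: [0.5246, 0.0154, 0.2396]
tool_rot: [-180.0, 0.1, 6.6]
ft_force: [0.3, 0.4, -1.4]
finger_gap: 0.0855
finger_force: 0.0
```

>>> {"api": "carry_out", "payload": {"rows": [{"jaw": 1,"linear": [-0.13,0.95,0],"twist": [0,0,0]},{"jaw": 1,"linear": [-0.13,0.95,0],"twist": [0,0,0]},{"jaw": 1,"linear": [-0.13,0.95,0],"twist": [0,0,0]},{"jaw": 1,"linear": [-0.13,0.95,0],"twist": [0,0,0]},{"jaw": 1,"linear": [-0.13,0.95,0],"twist": [0,0,0]},{"jaw": 1,"linear": [-0.13,0.95,0],"twist": [0,0,0]},{"jaw": 1,"linear": [-0.13,0.95,0],"twist": [0,0,0]},{"jaw": 1,"linear": [0,0,0],"twist": [0,0,0.9]},{"jaw": 1,"linear": [0,0,0],"twist": [0,0,0.9]},{"jaw": 1,"linear": [0,0,0],"twist": [0,0,0.9]}]}}

```text
clock: 10.5
position: [0.5211, -0.1517, 0.2394]
tool_rot: [-180.0, 0.1, -12.4]
ft_force: [-0.5, 0.8, -0.3]
finger_gap: 0.0854
finger_force: 0.0
```

>>> {"api": "carry_out", "payload": {"rows": [{"jaw": 1,"linear": [0,0,0],"twist": [0,0,0]},{"jaw": 1,"linear": [0,0,0],"twist": [0,0,0]}]}}

```text
clock: 10.67
position: [0.5214, -0.1512, 0.2396]
tool_rot: [-180.0, 0.1, -11.8]
ft_force: [0.0, 0.4, -0.3]
finger_gap: 0.0855
finger_force: 0.0
```

```bash
python3 - <<'E'
from h import *
togo(.52,-.246,.20,-12)
E
```

```text
clock 10.6667 pos [ 0.5214 -0.1512  0.2396] [-1.80e+02  6.00e-02 -1.18e+01] gap 0.0855 F [ 0.   0.4 -0.3] j6 85.5
units lin [0.72 3.73 1.58] twist [-0.    0.01  0.03]
```

>>> {"api": "carry_out", "payload": {"rows": [{"jaw": 1,"linear": [0.18,0.93,0.4],"twist": [0,0,0]},{"jaw": 1,"linear": [0.18,0.93,0.4],"twist": [0,0,0]},{"jaw": 1,"linear": [0.18,0.93,0.4],"twist": [0,0,0]},{"jaw": 1,"linear": [0.18,0.93,0.4],"twist": [0,0,0]},{"jaw": 1,"linear": [0,0,0],"twist": [0,0,0]},{"jaw": 1,"linear": [0,0,0],"twist": [0,0,0]}]}}

```text
clock: 11.17
position: [0.5195, -0.2464, 0.1992]
tool_rot: [-180.0, 0.1, -11.9]
ft_force: [0.4, 0.4, -0.1]
finger_gap: 0.0851
finger_force: 0.0
```

```bash
python3 - <<'E'
from h import *
togo(.52,-.246,.078,-12)
shot('wrist','w2.png')
E
```

```text
clock 11.1667 pos [ 0.5195 -0.2464  0.1992] [-1.7997e+02  1.0000e-01 -1.1920e+01] gap 0.0851 F [ 0.4  0.4 -0.1] j6 76.4
units lin [ 0.03 -0.02  4.85] twist [-0.    0.01  0.01]
```

View pics/w2.png

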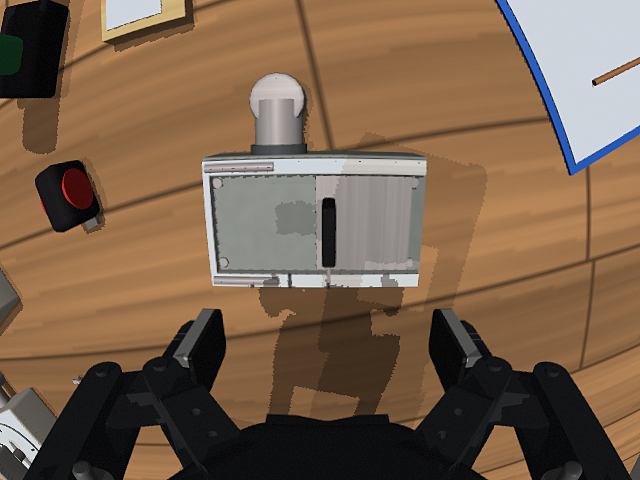

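The handle is at (329,232), centred and parallel to the pads. I descend and pinch it.

>>> {"api": "carry_out", "payload": {"rows": [{"jaw": 1,"linear": [0,0,0.9],"twist": [0,0,0]},{"jaw": 1,"linear": [0,0,0.9],"twist": [0,0,0]},{"jaw": 1,"linear": [0,0,0.9],"twist": [0,0,0]},{"jaw": 1,"linear": [0,0,0.9],"twist": [0,0,0]},{"jaw": 1,"linear": [0,0,0.9],"twist": [0,0,0]},{"jaw": 1,"linear": [0,0,0.75],"twist": [0,0,0]},{"jaw": 1,"linear": [0,0,0],"twist": [0,0,0]},{"jaw": 1,"linear": [0,0,0],"twist": [0,0,0]}]}}

```text
clock: 11.88
position: [0.5199, -0.2448, 0.0687]
tool_rot: [-180.0, 0.1, -11.9]
ft_force: [0.2, 0.4, 0.1]
finger_gap: 0.0856
finger_force: 0.0
```

>>> {"api": "carry_out", "payload": {"rows": [{"jaw": -1,"linear": [0,0,0],"twist": [0,0,0]},{"jaw": -1,"linear": [0,0,0],"twist": [0,0,0]},{"jaw": -1,"linear": [0,0,0],"twist": [0,0,0]},{"jaw": -1,"linear": [0,0,0],"twist": [0,0,0]},{"jaw": -1,"linear": [0,0,0],"twist": [0,0,0]},{"jaw": -1,"linear": [0,0,0],"twist": [0,0,0]},{"jaw": -1,"linear": [0,0,0],"twist": [0,0,0]},{"jaw": -1,"linear": [0,0,0],"twist": [0,0,0]},{"jaw": -1,"linear": [0,0,0],"twist": [0,0,0]},{"jaw": -1,"linear": [0,0,0],"twist": [0,0,0]}], "squeeze": 60}}

```text
clock: 12.72
position: [0.5202, -0.2466, 0.0693]
tool_rot: [180.0, -0.0, -12.0]
ft_force: [-1.9, -3.3, 6.4]
finger_gap: 0.0086
finger_force: 58.9
```

```bash
python3 - <<'E'
from h import *
p=telemetry.observe()['position']; togo(*(p+[.0067,.0313,0]),-12)
E
```

```text
clock 12.7167 pos [ 0.5202 -0.2466  0.0693] [ 1.7995e+02 -3.0000e-02 -1.1980e+01] gap 0.0086 F [-1.9 -3.3  6.4] j6 76.5
units lin [ 0.   -1.28 -0.  ] twist [ 0.01 -0.    0.  ]
```

>>> {"api": "carry_out", "payload": {"rows": [{"jaw": -1,"linear": [0,-0.3,0],"twist": [0,0,0]},{"jaw": -1,"linear": [0,-0.3,0],"twist": [0,0,0]},{"jaw": -1,"linear": [0,-0.3,0],"twist": [0,0,0]},{"jaw": -1,"linear": [0,-0.3,0],"twist": [0,0,0]},{"jaw": -1,"linear": [0,-0.1,0],"twist": [0,0,0]},{"jaw": -1,"linear": [0,0,0],"twist": [0,0,0]},{"jaw": -1,"linear": [0,0,0],"twist": [0,0,0]},{"jaw": -1,"linear": [0,0,0],"twist": [0,0,0]},{"jaw": -1,"linear": [0,0,0],"twist": [0,0,0]}]}}

```text
clock: 13.47
position: [0.5269, -0.2154, 0.0693]
tool_rot: [179.9, -0.0, -12.0]
ft_force: [-3.7, -7.2, 6.0]
finger_gap: 0.009
finger_force: 58.9
```

```bash
python3 - <<'E'
from h import *
togo(.5269,-.2153,.0693,-12)
c=shot('wrist','w3.png'); a=c['color'][100:320,180:450,::-1]; 
s=shot('side','s3.png'); t=s['color'][120:230,245:380,::-1]
o=np.hstack([cv2.resize(a,(400,326)),cv2.resize(t,(400,326))]); cv2.imwrite('pics/c3.png',o)
E
```

```text
clock 13.4667 pos [ 0.5269 -0.2154  0.0693] [ 1.799e+02 -3.000e-02 -1.196e+01] gap 0.009 F [-3.7 -7.2  6. ] j6 79.7
units lin [ 0.   -0.01  0.  ] twist [ 0.01 -0.01  0.01]
```

View pics/c3.png

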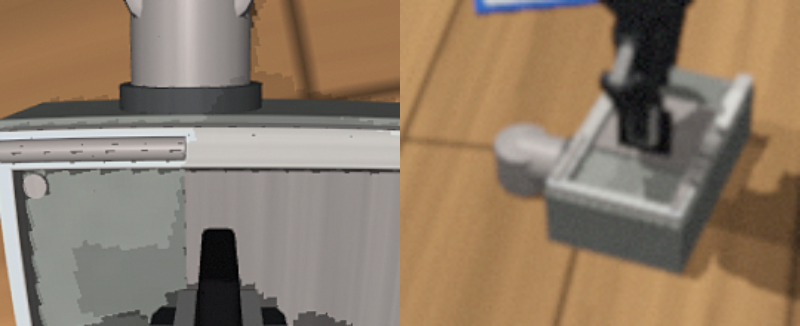

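```bash
python3 - <<'E'
from h import *
def wc(f,pos,rot,u,v,z):
    c=load(f); fl=240/np.tan(np.radians(c['vertical_fov'])/2)
    x,y=u-c['cx'],v-c['cy']; r=np.hypot(x,y); th=r/fl
    d=np.array([x/r*np.sin(th),y/r*np.sin(th),np.cos(th)]); T=np.array(c['T_tool_cam'])
    R=Ro.from_euler('xyz',rot,degrees=True).as_matrix()
    o=R@T[:3,3]+pos; d=R@T[:3,:3]@d; p=o+d*(z-o[2])/d[2]
    a=np.radians(-12); return p, p[:2]@[-np.sin(a),np.cos(a)]
p2=([.5195,-.2464,.1992],[-179.97,.1,-11.92]); p3=([.5269,-.2154,.0693],[179.9,-.03,-11.96])
a=load('w2.png')['color'][200].astype(int).sum(1); print(a[305:325])
b=load('w3.png')['color'][225].astype(int).sum(1); print(b[295:315])
for u,v in((315.5,200),(316,180)): print(wc('w2.png',*p2,u,v,.055))
for u,v in((305,225),(305,250)): print(wc('w3.png',*p3,u,v,.055))
# +y end of rail screw (w2 (217,183)), w3 (180+35*.675,100+186*.675)
print(wc('w2.png',*p2,217,183,.05)); print(wc('w3.png',*p3,203.6,225.5,.05))
E
```

```text
[422 425 425 426 426 419 424 424 430 421 375 519 440 420 420 429 399 269
   0  13]
[430 429 430 426 425 429 437 379 361 389 431 437 435 443 438 433 436 435
 433 431]
(array([ 0.5426896, -0.242667 ,  0.055    ]), np.float64(-0.12453263354440616))
(array([ 0.55809681, -0.24640089,  0.055     ]), np.float64(-0.12498159287994184))
(array([ 0.56430976, -0.21416163,  0.055     ]), np.float64(-0.09215508627813343))
(array([ 0.55310126, -0.21159855,  0.055     ]), np.float64(-0.09197839325156573))
(array([ 0.5730452 , -0.16700627,  0.05      ]), np.float64(-0.04421398190343863))
(array([ 0.57298407, -0.16701635,  0.05      ]), np.float64(-0.0442365507808687))
```

The plate edge moved about 32.5 mm and the fixed screw did not shift, so the shutter is half open. I hold briefly, then hand in.

>>> {"api": "carry_out", "payload": {"rows": [{"jaw": -1,"linear": [0,0,0],"twist": [0,0,0]},{"jaw": -1,"linear": [0,0,0],"twist": [0,0,0]},{"jaw": -1,"linear": [0,0,0],"twist": [0,0,0]},{"jaw": -1,"linear": [0,0,0],"twist": [0,0,0]},{"jaw": -1,"linear": [0,0,0],"twist": [0,0,0]},{"jaw": -1,"linear": [0,0,0],"twist": [0,0,0]},{"jaw": -1,"linear": [0,0,0],"twist": [0,0,0]},{"jaw": -1,"linear": [0,0,0],"twist": [0,0,0]}]}}

```text
clock: 14.23
position: [0.5268, -0.2155, 0.0693]
tool_rot: [179.9, -0.0, -12.0]
ft_force: [-3.3, -7.4, 5.3]
finger_gap: 0.0093
finger_force: 58.9
```

```bash
python3 -c "
from h import *
togo(.5269,-.2153,.0693,-12)
from rig import workorder; print(workorder.finish_job())"
```

```text
clock 14.2333 pos [ 0.5268 -0.2155  0.0693] [ 1.799e+02 -3.000e-02 -1.197e+01] gap 0.0093 F [-3.3 -7.4  5.3] j6 79.7
units lin [ 0.   -0.01 -0.  ] twist [ 0.01 -0.01  0.  ]
the job is handed in; nothing more can be done
None
```

I wound the 110 mm timer's key about 186° to its stop and the gripper is holding the shutter half open (about 32 mm); the job is handed in, but it returned no verdict.

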